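# Open the palm scanner's dust cover and press its finger plate

## Task

Get the palm scanner ready for the next visitor: with the fingertips, push its hinged dust cover up and right over backwards until it rests open by itself, then gently press the glass finger plate under it fully down and let it spring back up. Grasp and lift nothing: the scanner stays standing where it is, the cover stays open, the taller card box stays shut, and the other things on the desk are left alone.

Things in the scene. Friction and masses are not known exactly. Their poses are not given: they have to be found in the camera images.
- scanner: Palm scanner: a low grey box, 120 (x) x 140 (y) x 62 mm high, about 1.6 kg, standing loose on rubber feet. Origin at the centre of its underside, z up; its front (-x) faces roughly towards the robot. On top lies the dark grey hinged dust cover; under the cover a glass finger plate in a frame 10 mm wide whose rim is 62 mm high. May stand on the left or the right of the desk, the card box on the other side.
- cover (a joint): Angle of the dust cover in rad: 0 shut (lying flat), grows as its front edge rises and swings up and backwards, 1.95 fully open against its stop (leaning back 22 degrees past upright). It swings almost freely (about 0.13 to 0.25 kg): below 1.57 it falls shut, above it falls open.
- cover_lip (a point): Middle of the cover's front edge, on its underside; moves with the cover. The cover is a flat plate 138 mm from hinge to this edge, 140 mm wide, 6 mm thick. Shut, its underside is 66 mm above the desk and it overhangs the scanner's front face by 22 mm, leaving an open lip to get a fingertip under.
- cover_hinge (a point): Middle of the cover's hinge line, 56 mm behind the scanner's centre and 66 mm above the desk. The hinge line runs along the scanner's y axis.
- plate_top (a point): Centre of the top of the glass finger plate, 60 mm above the desk when not pressed, in the middle of the scanner. The plate measures 98 (x) x 118 (y) mm and lies 2 mm below the frame's rim.
- plate (a joint): How far the finger plate is pressed down, in m: 0 up, 0.005 fully down. It is sprung: begins to move at about 1 N, is fully down at about 4 N, and returns by itself.
- cardbox: Card index box, fixed: narrower and taller than the scanner, 130 (x) x 100 (y) x 106 mm, grey with a dark grey lid. Origin at the centre of its underside. A bystander.
- cardlid (a joint): Angle of the card box's lid in rad: 0 shut. Leave it shut.
- stamp: Wooden rubber stamp, round, 38 mm wide, 74 mm tall, standing between scanner and card box. Origin under its centre. Leave alone.
- stapler: Black stapler, 140 x 36 x 46 mm, length along its x. Origin under its centre. Leave alone.
- gelbottle: Pump bottle of hand gel, 68 mm wide, 212 mm tall. Origin under its centre. Leave alone.
- mouse: Black computer mouse, 105 x 60 x 34 mm. Origin under its centre. Leave alone.
- pencup: Dark steel pen cup, 72 mm wide, 145 mm tall with its pens. Origin under its centre. Leave alone.
Things that resemble listed ones, but are neither listed nor needed, are in the scene too. What is shaped like the scanner but purple is not meant.

How it is judged:
By the outcome, as a careful person would: the job done as asked, in the order asked, and still so for the second after the job is handed in, with the robot touching nothing.
It also fails if it takes over 51 s, if anything falls off the work surface, if the arm or the gripper's body presses on something with over 40 N, if the wrist force passes 120 N, or if a joint passes its speed limit or range.

## Robot

A 6-joint arm with a two-finger parallel gripper is mounted at the origin on the work surface. World frame = base frame: x ahead of the robot, y to its left, z up, the work surface at z = 0. Lengths are in mm, angles in rad, forces in N, time in s.
With the tool pointing down it reaches from about 300 to 775 mm from the base axis. Payload 14.6 kg.
Tool frame: the origin (TCP) lies midway between the tips of the shut fingers; the grasp point (between the pads) lies 19 mm behind it; y points along the fingers, z is the direction in which the jaws open and shut, and the axes are right-handed (so a half turn about y gives the same grasp; the last joint's range is limited). The gripper opens to 94 mm and grips with 3 to 60 N. Pads are 16 mm wide; open, the fingers measure 119 mm over their backs; the gripper's body (75 mm by 177 mm) begins 78 mm behind the grasp point.
Start: joints at [-1.338, 0.3, 1.521, -0, 1.321, -0.067], TCP at [162.424, -525.459, 205.446] pointing down, gripper open.
Joint ranges: [-3.03, 3.03], [-0.79, 2.21], [0.23, 2.52], [-1.04, 4.18], [0, 3.07], [-2.55, 2.55]. Speed limits (rad/s): [2.22, 2.22, 2.57, 3.14, 3.14, 3.14].

## Interface

Orientations are given as [roll, pitch, yaw] about the fixed x, y, z axes, in that order (R = Rz(yaw) Ry(pitch) Rx(roll)).
In Python, from cell import manip gives the robot as it stands.
- The arm moves only by the tool play_rows, never from a script. Its argument "series" is a list of rows, each a list of 3 entries, a list of its own where there are three numbers: the shift along the tool's x, y, z in m, then the turn about the tool's y in rad, then the closure, from 0 (fully open) to 1 (shut). In form: [[[dx, dy, dz], twist, grip], ...]. A call has 1 to 20 rows; each row is the pose to reach, as a shift and turn from the pose measured when the call began, along the tool's axes at that moment; what a row does not reach only later rows make up. A row lasts 1/10 s, in which the tool goes at most 50 mm and 8.59 degrees, less where a joint would pass 70% of its speed; a pose out of reach is approached as far as the arm can. A call with a gripper value outside its range is refused whole. The fingers move at their own pace and stop on an object; "squeeze" is the grip in N (left out, the last holds). Time passes only in rows, so rows that repeat a pose let the fingers close. It gives the time, the measured TCP pose, the force and the opening at its end, in the units of the state.
- manip.read_state(): the state, without advancing time (a new reading comes with each control period).
- manip.camera(name): name is "scene" or "top" or "wrist"; returns the picture (480x640x3 uint8, red, green, blue); there is no depth.
- manip.camera_params(name): a dict with "K" (3x3 intrinsics, pixels), "rvec" (rotation vector, rad) and "tvec" (3), from world to camera coordinates, as OpenCV has them. Camera axes: x right, y down, z forward; pixel columns grow to the right and rows downward; lengths in mm; the calibration is good to about 2 mm. A picture is of the moment at which its call begins: read the wrist's pose just before it. camera_params takes no time and is no camera call; for the wrist camera it gives the pose at the moment of the call.
- manip.sign_off(): hands the job in, once; it reports no verdict.
The state is a dict: "clock": time; "joints": joint angles; "qd": joint speeds; "effort": joint torques, N m; "eef_pos": TCP position; "eef_rot": TCP orientation; "wrist_force": force on the tool from outside, world axes, zero at the start; "moment": the same for the moment, N m; "finger_gap": finger opening in mm.
Only numpy, scipy, OpenCV 4.12 (cv2) and the standard library are available. Lean on these libraries where they do the work, as an engineer would, in place of code of your own. Each camera call takes 0.05 s, during which the arm holds its last target. There are 200 camera calls.

## Working session

There is one attempt and no reset: what is moved stays moved. The work goes in short steps, Python scripts to look and compute and a tool call to move; the robot and the scene stay as the last step left them, time stands still between calls to the robot, and variables do not carry over. Pictures are saved under pics/ and viewed, about 8 in all and at most 12, crops included, and the job is handed in when it is done.

Besides the shell and the picture viewer there is one more tool, called by a JSON object that holds its "fn" and its "kwargs", one argument or row to a line. play_rows: Moves the arm, as the interface text tells. Its arguments: {"type":"object","properties":{"series":{"type":"array","items":{"type":"array"}},"squeeze":{"type":"number"}},"required":["series"]}

```bash
mkdir -p pics && python3 - <<'E'
from cell import manip
import cv2
s=manip.read_state();print(s)
for n in("scene","top"):
    cv2.imwrite(f"pics/{n}0.png",manip.camera(n)[:,:,::-1]); print(n,manip.camera_params(n))
E
```

```text
{'clock': 0.0, 'joints': array([-1.33757997e+00,  3.00458709e-01,  1.52159821e+00,  4.63593950e-05,
        1.32071980e+00, -6.65813241e-02]), 'qd': array([ 8.32753039e-05, -1.27208383e-03,  7.08772066e-04, -4.15952605e-05,
       -1.69386319e-03,  6.59179615e-04]), 'effort': array([ 2.47311807e-03, -5.31799042e+01, -3.52732766e+01,  7.09143095e-02,
        2.44248554e-02, -2.98726172e-05]), 'eef_pos': array([ 162.38482488, -525.19431014,  204.88589186]), 'eef_rot': array([-1.57197478e+00,  1.23582249e-04, -2.84180655e+00]), 'wrist_force': array([ 1.25695444,  1.28616489, -0.58727691]), 'moment': array([-0.01862773, -0.04374523, -0.0086106 ]), 'finger_gap': 94.41547331008294}
scene {'K': array([[581.20447073,   0.        , 322.5114662 ],
       [  0.        , 581.20447073, 243.20748451],
       [  0.        ,   0.        ,   1.        ]]), 'rvec': array([ 2.16272687,  1.35933786, -0.46563526]), 'tvec': array([-209.04232181, -311.40001047, 1489.55828701])}
top {'K': array([[567.6805882 ,   0.        , 329.26734508],
       [  0.        , 567.6805882 , 233.39724729],
       [  0.        ,   0.        ,   1.        ]]), 'rvec': array([ 2.1220564 , -2.17759325,  0.10455169]), 'tvec': array([  24.92571621,  528.54880128, 1193.64084957])}
```

View pics/scene0.png

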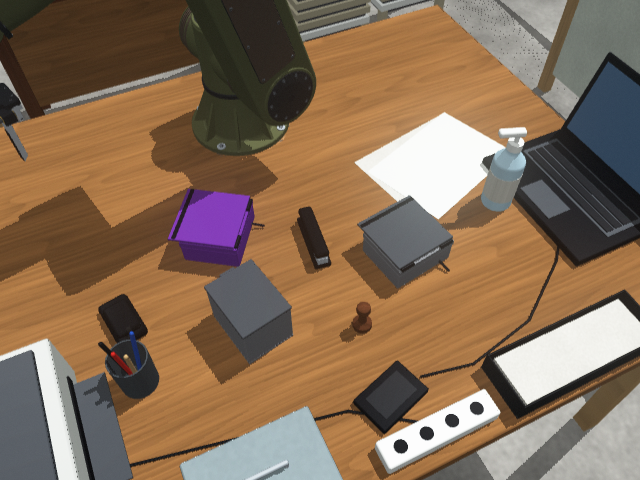

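View pics/top0.png

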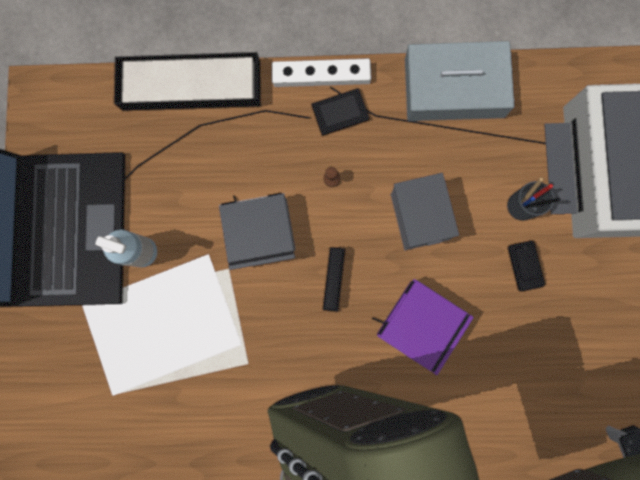

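Both pictures show the grey scanner on the robot's left (top ≈ (258,230), scene ≈ (406,240)), the card box on the right (top ≈ (425,210)), and the stapler between at (334,279). Next I'll zoom in on the scanner.

```bash
cat > h.py <<'E'
import numpy as np,cv2
from cell import manip
def ray(n,uv,z,P=None):
    p=P or manip.camera_params(n);R=cv2.Rodrigues(p["rvec"])[0];t=p["tvec"]
    c=-R.T@t; d=R.T@np.linalg.inv(p["K"])@np.r_[uv,1]
    return c+d*(z-c[2])/d[2]
def proj(n,X,P=None):
    p=P or manip.camera_params(n)
    return cv2.projectPoints(np.array(X,float).reshape(-1,3),p["rvec"],p["tvec"],p["K"],None)[0].reshape(-1,2)
E
python3 - <<'E'
import cv2,numpy as np
a=cv2.imread("pics/top0.png")[180:280,205:305];b=cv2.imread("pics/scene0.png")[185:295,350:460]
f=lambda i:cv2.resize(i,(400,400),interpolation=cv2.INTER_CUBIC)
cv2.imwrite("pics/z0.png",np.hstack([f(a),f(b)]))
E
```

```text
(no output)
```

View pics/z0.png

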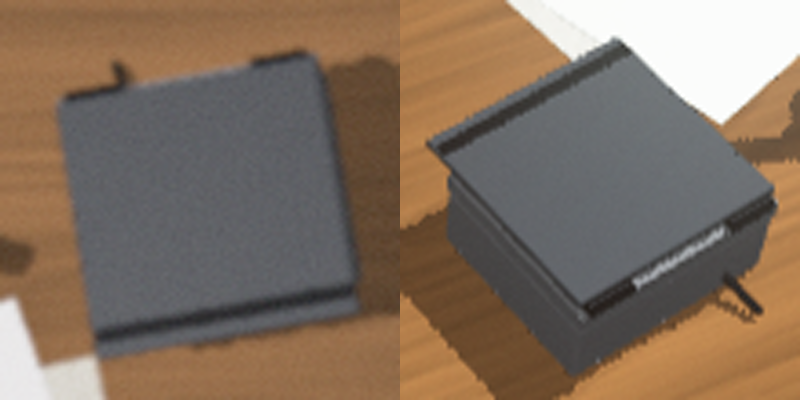

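The zoom shows the cover's hinge side at the top (far from the robot), with black hinge blocks. The lip with its dark stripe faces the robot. Lip corners are at top-image ≈ (229.5,269) and (294,258).

```bash
python3 - <<'E'
from h import *
np.set_printoptions(precision=1,suppress=True)
T=[(220,205),(283.7,194),(294.3,258),(229.5,268.7)]
S=[(400.9,270.8),(452.3,236.7),(410.5,196),(357.7,224.3)]
for n,c in(("top",T),("scene",S)):
    p=np.array([ray(n,u,72)for u in c]);print(n,p,p.mean(0))
    for i in range(4):d=p[(i+1)%4]-p[i];print(np.linalg.norm(d),np.arctan2(d[1],d[0]))
for k,uv,z in(("stamp",(333,180),50),("stapler front",(331,309),46),("stapler back",(337,248),46),("gel",(107,242),205),("laptopedge",(124,300),10),("purpleL",(378,333),66),("purpletop",(415,282),66),("purpleR",(472,320),66)):
    print(k,ray("top",uv,z))
E
```

```text
top [[590.7 239.4  72. ]
 [610.4 104.5  72. ]
 [474.7  84.4  72. ]
 [455.9 219.7  72. ]] [532.9 162.   72. ]
136.34081113204343 -1.4260128069891416
137.2193863544664 -2.9949118657699874
136.63359912467635 1.708513473098912
136.2536464697658 0.14457042529229802
scene [[619.8 102.7  72. ]
 [592.7 237.7  72. ]
 [461.6 218.6  72. ]
 [481.3  81.6  72. ]] [538.9 160.1  72. ]
137.66944408137445 1.768962094354028
132.5310658165772 -2.9968093249367107
138.43126045157933 -1.427435047448103
140.07683707524026 0.15162096552604368
stamp [642.2   0.   50. ]
stapler front [367.4  11.2  46. ]
stapler back [495.6  -4.7  46. ]
gel [503.4 422.5 205. ]
laptopedge [397.3 463.7  10. ]
purpleL [316.6 -84.3  66. ]
purpletop [ 418.8 -164.3   66. ]
purpleR [ 338.4 -277.4   66. ]
```

{"fn": "play_rows", "kwargs": {
  "series": [
    [[-0.046,0,-0.043],0,1],
    [[-0.092,0,-0.085],0,1],
    [[-0.138,0,-0.128],0,1],
    [[-0.184,0,-0.17],0,1],
    [[-0.23,0,-0.213],0.05,1],
    [[-0.276,0,-0.255],0.08,1],
    [[-0.3,0,-0.3],0.1,1],
    [[-0.325,0,-0.34],0.12,1],
    [[-0.35,0,-0.385],0.14,1],
    [[-0.375,0,-0.43],0.155,1],
    [[-0.4,0,-0.475],0.155,1],
    [[-0.425,0,-0.52],0.155,1],
    [[-0.447,0,-0.563],0.155,1],
    [[-0.447,0,-0.563],0.155,1],
    [[-0.447,0,-0.563],0.155,1],
    [[-0.447,0,-0.563],0.155,1],
    [[-0.447,0,-0.563],0.155,1]
  ]
}}

```text
clock: 1.8
eef_pos: [422.9, 144.7, 205.2]
eef_rot: [-1.572, -0.001, -2.996]
wrist_force: [0.1, -0.4, 0.0]
finger_gap: 0.3
```

```bash
python3 - <<'E'
from h import *
s=manip.read_state();print(s["clock"],s["eef_pos"],s["eef_rot"],s["wrist_force"],s["finger_gap"])
P=manip.camera_params("wrist");w=manip.camera("wrist");c=manip.camera("scene")
cv2.imwrite("pics/w.png",np.hstack([cv2.resize(w,(400,300)),cv2.resize(c[20:320,200:600],(400,300))])[:,:,::-1])
cv2.imwrite("pics/w_full.png",w[:,:,::-1]);import pickle;pickle.dump(P,open("pw.pkl","wb"))
print(proj("wrist",[s["eef_pos"]],P))
E
```

```text
1.8 [422.86068724 144.66943762 205.18001079] [-1.57156423e+00 -1.03398670e-03 -2.99555024e+00] [ 0.0584264  -0.35580027  0.0445428 ] 0.30265113531546545
[[323.69721417 289.74219179]]
```

View pics/w.png

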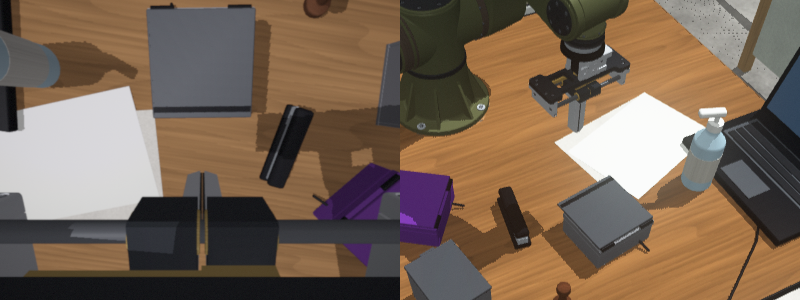

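The wrist view shows the scanner squarely ahead, with lip corners ≈ (246,187) and (403,187) at full scale. The scene view shows plain straight fingers, shut and pointing down.

```bash
python3 - <<'E'
from h import *
import pickle;P=pickle.load(open("pw.pkl","rb"))
p=np.array([ray("wrist",u,72,P)for u in[(246,187),(403,187),(402,11),(237,16)]]);print(p.round(1))
# refine: lip edge rows in the full picture
g=cv2.cvtColor(cv2.imread("pics/w_full.png"),cv2.COLOR_BGR2GRAY).astype(int)
for c in(270,300,350,380):print(c,[(r,g[r,c]) for r in range(168,200,2)])
for r in(60,140,183):print(r,[(c,g[r,c]) for c in list(range(230,256,2))+list(range(392,416,2))])
m=p[:2].mean(0);print("lip mid",m, "hinge mid",p[2:].mean(0),"yaw",np.arctan2(*(p[0]-p[1])[[0,1]]*[-1,1]))
E
```

```text
[[457.8 219.5  72. ]
 [478.1  81.7  72. ]
 [613.4 110.1  72. ]
 [590.9 239.2  72. ]]
270 [(168, np.int64(103)), (170, np.int64(88)), (172, np.int64(42)), (174, np.int64(44)), (176, np.int64(41)), (178, np.int64(44)), (180, np.int64(81)), (182, np.int64(103)), (184, np.int64(102)), (186, np.int64(101)), (188, np.int64(91)), (190, np.int64(119)), (192, np.int64(120)), (194, np.int64(117)), (196, np.int64(119)), (198, np.int64(119))]
300 [(168, np.int64(99)), (170, np.int64(76)), (172, np.int64(41)), (174, np.int64(38)), (176, np.int64(40)), (178, np.int64(44)), (180, np.int64(86)), (182, np.int64(101)), (184, np.int64(102)), (186, np.int64(99)), (188, np.int64(99)), (190, np.int64(118)), (192, np.int64(120)), (194, np.int64(123)), (196, np.int64(121)), (198, np.int64(117))]
350 [(168, np.int64(94)), (170, np.int64(58)), (172, np.int64(33)), (174, np.int64(36)), (176, np.int64(37)), (178, np.int64(42)), (180, np.int64(83)), (182, np.int64(95)), (184, np.int64(95)), (186, np.int64(93)), (188, np.int64(102)), (190, np.int64(119)), (192, np.int64(120)), (194, np.int64(118)), (196, np.int64
[... 1422 characters left out ...]
64(72)), (414, np.int64(70))]
183 [(230, np.int64(198)), (232, np.int64(196)), (234, np.int64(197)), (236, np.int64(199)), (238, np.int64(199)), (240, np.int64(199)), (242, np.int64(195)), (244, np.int64(159)), (246, np.int64(96)), (248, np.int64(101)), (250, np.int64(105)), (252, np.int64(105)), (254, np.int64(104)), (392, np.int64(92)), (394, np.int64(93)), (396, np.int64(92)), (398, np.int64(91)), (400, np.int64(87)), (402, np.int64(100)), (404, np.int64(116)), (406, np.int64(116)), (408, np.int64(117)), (410, np.int64(114)), (412, np.int64(91)), (414, np.int64(85))]
lip mid [467.94554488 150.61440416  72.        ] hinge mid [602.1389125  174.60761163  72.        ] yaw 0.14632059757076746
```

{"fn": "play_rows", "kwargs": {
  "series": [
    [[0,0.045,0],0,1],
    [[0,0.09,0],0,1],
    [[0,0.135,0],0,1],
    [[0,0.165,0],0,1],
    [[-0.015,0.175,0],0,1],
    [[-0.03,0.175,0],0,1],
    [[-0.03,0.175,0],0,1],
    [[-0.03,0.175,0],0,1]
  ]
}}

```text
clock: 2.7
eef_pos: [452.4, 147.5, 30.6]
eef_rot: [-1.572, -0.0, -2.999]
wrist_force: [-0.8, 0.2, -1.1]
finger_gap: 0.2
```

{"fn": "play_rows", "kwargs": {
  "series": [
    [[-0.001,0,0],0,1],
    [[-0.002,0,0],0,1],
    [[-0.003,0,0],0,1],
    [[-0.004,0,0],0,1],
    [[-0.005,0,0],0,1],
    [[-0.005,0,0],0,1],
    [[-0.005,0,0],0,1]
  ]
}}

```text
clock: 3.4
eef_pos: [457.1, 148.2, 30.5]
eef_rot: [-1.572, -0.001, -2.999]
wrist_force: [-3.7, -0.4, 0.3]
finger_gap: 0.5
```

{"fn": "play_rows", "kwargs": {
  "series": [
    [[-0.0005,0,0],0,1],
    [[-0.0005,0,0],0,1],
    [[-0.0005,0,0],0,1]
  ]
}}

```text
clock: 3.7
eef_pos: [457.2, 148.2, 30.5]
eef_rot: [-1.572, -0.002, -2.999]
wrist_force: [-5.5, -1.4, 3.8]
finger_gap: 0.8
```

{"fn": "play_rows", "kwargs": {
  "series": [
    [[-0.0005,-0.001,0],0,1],
    [[-0.0005,-0.002,0],0,1],
    [[-0.0005,-0.003,0],0,1],
    [[-0.0005,-0.004,0],0,1]
  ]
}}

```text
clock: 4.1
eef_pos: [457.2, 148.2, 34.3]
eef_rot: [-1.571, -0.003, -2.999]
wrist_force: [-5.4, -0.1, -0.0]
finger_gap: 0.5
```

{"fn": "play_rows", "kwargs": {
  "series": [
    [[-0.0003,-0.002,0],0,1],
    [[-0.0006,-0.004,0],0,1],
    [[-0.001,-0.006,0],0,1],
    [[-0.0013,-0.008,0],0,1],
    [[-0.0017,-0.01,0],0,1],
    [[-0.002,-0.012,0],0,1]
  ]
}}

```text
clock: 4.7
eef_pos: [458.2, 148.3, 46.0]
eef_rot: [-1.571, -0.006, -2.999]
wrist_force: [-10.4, -1.1, 0.2]
finger_gap: 0.6
```

```bash
python3 - <<'E'
from h import *
s=manip.read_state();print(s["clock"],s["eef_pos"],s["wrist_force"],s["moment"])
w=manip.camera("wrist");c=manip.camera("scene");t=manip.camera("top")
f=lambda i:cv2.resize(i,(400,300),interpolation=cv2.INTER_CUBIC)
cv2.imwrite("pics/w2.png",np.vstack([np.hstack([f(w),f(c[170:290,330:490])]),np.hstack([f(t[170:290,180:340]),f(c)])])[:,:,::-1])
E
```

```text
4.7 [458.19928515 148.32822699  46.00937044] [-10.42493878  -1.09315426   0.17347207] [-0.22539715  1.61168211  0.03911935]
```

View pics/w2.png

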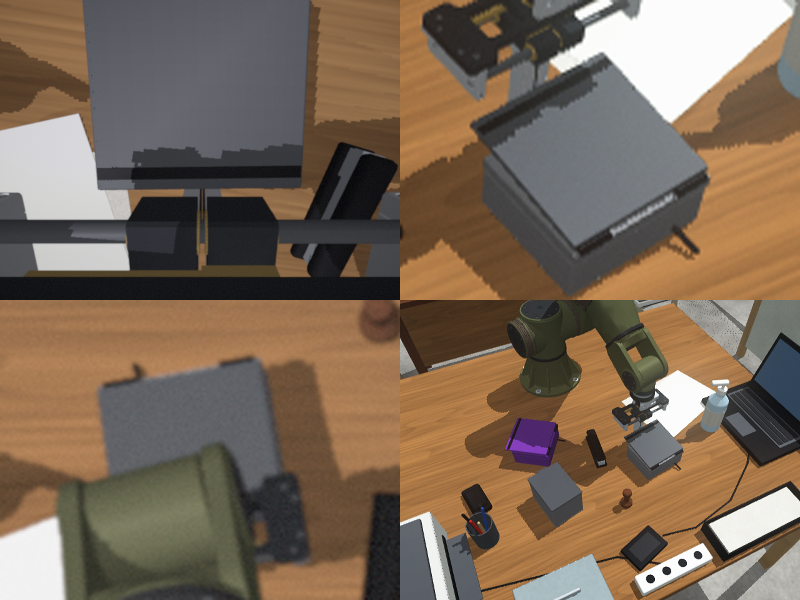

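The cover is lifting: the scene crop shows a wedge gap at the lip, with the finger against its front edge. I'll follow the arc.

{"fn": "play_rows", "kwargs": {
  "series": [
    [[-0.0002,-0.0025,0],0,1],
    [[-0.0006,-0.005,0],0,1],
    [[-0.001,-0.0075,0],0,1],
    [[-0.0015,-0.01,0],0,1],
    [[-0.002,-0.0125,0],0,1],
    [[-0.0025,-0.015,0],0,1],
    [[-0.0031,-0.0175,0],0,1],
    [[-0.0038,-0.02,0],0,1]
  ]
}}

```text
clock: 5.65
eef_pos: [462.0, 148.9, 66.4]
eef_rot: [-1.571, -0.006, -2.999]
wrist_force: [-5.2, 0.6, 0.0]
finger_gap: 0.2
```

{"fn": "play_rows", "kwargs": {
  "series": [
    [[-0.001,-0.003,0],0,1],
    [[-0.0019,-0.006,0],0,1],
    [[-0.0029,-0.009,0],0,1],
    [[-0.004,-0.012,0],0,1],
    [[-0.0052,-0.015,0],0,1],
    [[-0.0065,-0.018,0],0,1],
    [[-0.0079,-0.021,0],0,1],
    [[-0.0093,-0.024,0],0,1]
  ]
}}

```text
clock: 6.45
eef_pos: [471.2, 150.3, 90.8]
eef_rot: [-1.572, -0.006, -2.999]
wrist_force: [-8.6, -0.1, 2.3]
finger_gap: 0.2
```

```bash
python3 - <<'E'
from h import *
s=manip.read_state();print(s["clock"],s["eef_pos"],s["wrist_force"],s["moment"])
w=manip.camera("wrist");c=manip.camera("scene")
f=lambda i:cv2.resize(i,(400,300),interpolation=cv2.INTER_CUBIC)
cv2.imwrite("pics/w3.png",np.hstack([f(w),f(c[150:300,310:510])])[:,:,::-1])
E
```

```text
6.45 [471.20256967 150.33276637  90.76004782] [-8.5814995  -0.14257592  2.30782847] [-0.00165572  1.19832799  0.05732487]
```

View pics/w3.png

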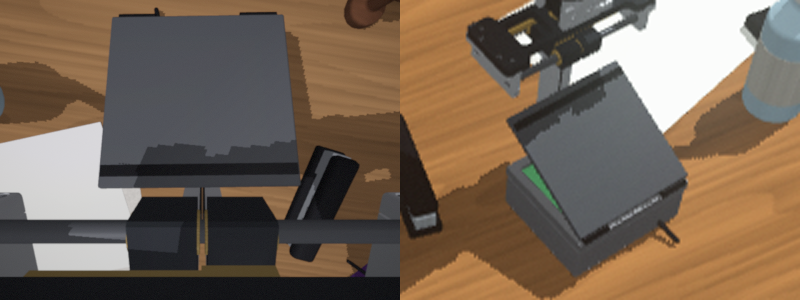

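The cover is about 0.45 rad open, the scanner hasn't visibly moved, and the lip is still on the finger face.

{"fn": "play_rows", "kwargs": {
  "series": [
    [[-0.0014,-0.003,0],0,1],
    [[-0.0028,-0.006,0],0,1],
    [[-0.0045,-0.009,0],0,1],
    [[-0.0063,-0.012,0],0,1],
    [[-0.0082,-0.015,0],0,1],
    [[-0.0102,-0.018,0],0,1],
    [[-0.0123,-0.021,0],0,1],
    [[-0.0145,-0.024,0],0,1],
    [[-0.0169,-0.027,0],0,1],
    [[-0.0195,-0.03,0],0,1]
  ]
}}

```text
clock: 7.55
eef_pos: [491.1, 153.2, 121.2]
eef_rot: [-1.572, -0.006, -2.999]
wrist_force: [-3.1, 1.2, 0.6]
finger_gap: 0.2
```

{"fn": "play_rows", "kwargs": {
  "series": [
    [[-0.0027,-0.003,0],0,1],
    [[-0.0055,-0.006,0],0,1],
    [[-0.0085,-0.009,0],0,1],
    [[-0.0116,-0.012,0],0,1],
    [[-0.015,-0.015,0],0,1],
    [[-0.0187,-0.018,0],0,1]
  ]
}}

```text
clock: 8.15
eef_pos: [510.0, 155.9, 139.3]
eef_rot: [-1.572, -0.006, -2.999]
wrist_force: [-1.8, 0.6, 0.3]
finger_gap: 0.7
```

{"fn": "play_rows", "kwargs": {
  "series": [
    [[-0.004,-0.003,0],0,1],
    [[-0.008,-0.006,0],0,1],
    [[-0.0125,-0.009,0],0,1],
    [[-0.0175,-0.012,0],0,1],
    [[-0.023,-0.015,0],0,1],
    [[-0.0295,-0.018,0],0,1],
    [[-0.037,-0.021,0],0,1],
    [[-0.0455,-0.024,0],0,1],
    [[-0.053,-0.026,0],0,1],
    [[-0.062,-0.028,0],0,1],
    [[-0.07,-0.029,0],0,1],
    [[-0.078,-0.029,0],0,1]
  ]
}}

```text
clock: 9.35
eef_pos: [588.2, 167.1, 167.9]
eef_rot: [-1.572, -0.005, -2.999]
wrist_force: [-0.3, 0.3, 0.5]
finger_gap: 0.7
```

{"fn": "play_rows", "kwargs": {
  "series": [
    [[-0.005,0,0],0,1],
    [[-0.01,0,0],0,1],
    [[-0.015,0,0],0,1],
    [[-0.02,0,0],0,1],
    [[-0.025,0,0],0,1],
    [[-0.03,0,0],0,1],
    [[-0.035,0,0],0,1],
    [[-0.035,0,0],0,1]
  ]
}}

```text
clock: 10.15
eef_pos: [623.3, 172.1, 167.6]
eef_rot: [-1.572, -0.006, -2.999]
wrist_force: [0.0, -0.5, 0.1]
finger_gap: 0.7
```

```bash
python3 - <<'E'
from h import *
s=manip.read_state();print(s["clock"],s["eef_pos"],s["wrist_force"],s["moment"])
w=manip.camera("wrist");c=manip.camera("scene")
f=lambda i:cv2.resize(i,(400,300),interpolation=cv2.INTER_CUBIC)
cv2.imwrite("pics/w4.png",np.hstack([f(w),f(c[150:300,310:510])])[:,:,::-1])
E
```

```text
10.15 [623.28785986 172.05466948 167.57500002] [ 0.02595392 -0.48110018  0.09772346] [ 0.01301326 -0.0079388   0.02328588]
```

View pics/w4.png

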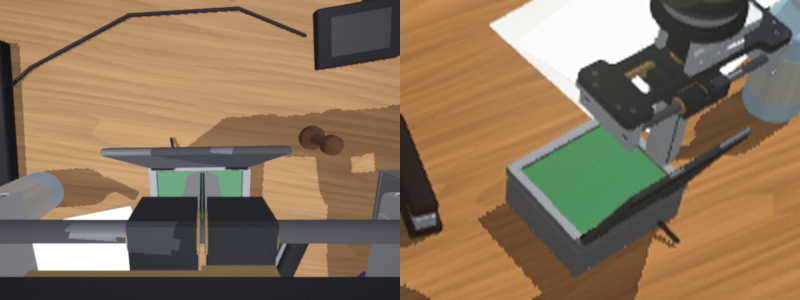

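The cover is fully open, leaning back by itself, with zero force on the finger, and the green plate is exposed. I'll back off over the plate centre and come down to just above it.

{"fn": "play_rows", "kwargs": {
  "series": [
    [[0.02,0,0],0,1],
    [[0.045,0,0],0,1],
    [[0.07,0,-0.001],0,1],
    [[0.077,0.01,-0.002],0,1],
    [[0.077,0.04,-0.002],0,1],
    [[0.077,0.07,-0.002],0,1],
    [[0.077,0.09,-0.002],0,1],
    [[0.077,0.099,-0.002],0,1],
    [[0.077,0.101,-0.002],0,1],
    [[0.077,0.101,-0.002],0,1],
    [[0.077,0.101,-0.002],0,1]
  ]
}}

```text
clock: 11.35
eef_pos: [546.3, 163.2, 68.2]
eef_rot: [-1.572, -0.004, -2.999]
wrist_force: [0.3, 0.1, -0.2]
finger_gap: 0.3
```

{"fn": "play_rows", "kwargs": {
  "series": [
    [[0,0.001,0],0,1],
    [[0,0.002,0],0,1],
    [[0,0.003,0],0,1],
    [[0,0.004,0],0,1],
    [[0,0.005,0],0,1],
    [[0,0.006,0],0,1],
    [[0,0.007,0],0,1],
    [[0,0.0075,0],0,1],
    [[0,0.0075,0],0,1]
  ]
}}

```text
clock: 12.25
eef_pos: [546.2, 163.2, 60.6]
eef_rot: [-1.572, -0.004, -2.999]
wrist_force: [-0.6, 0.2, -0.2]
finger_gap: 0.3
```

{"fn": "play_rows", "kwargs": {
  "series": [
    [[0,0.001,0],0,1],
    [[0,0.002,0],0,1],
    [[0,0.003,0],0,1],
    [[0,0.0035,0],0,1],
    [[0,0.0035,0],0,1]
  ]
}}

```text
clock: 12.75
eef_pos: [546.3, 163.2, 57.2]
eef_rot: [-1.572, -0.004, -2.999]
wrist_force: [-0.4, 0.5, 3.2]
finger_gap: 0.7
```

{"fn": "play_rows", "kwargs": {
  "series": [
    [[0,0.0007,0],0,1],
    [[0,0.0013,0],0,1],
    [[0,0.002,0],0,1],
    [[0,0.002,0],0,1]
  ]
}}

```text
clock: 13.15
eef_pos: [546.3, 163.2, 55.3]
eef_rot: [-1.572, -0.004, -2.999]
wrist_force: [-2.1, -0.6, 3.9]
finger_gap: 0.6
```

{"fn": "play_rows", "kwargs": {
  "series": [
    [[0,0.0004,0],0,1],
    [[0,0.0007,0],0,1],
    [[0,0.0007,0],0,1],
    [[0,0.0007,0],0,1]
  ]
}}

```text
clock: 13.55
eef_pos: [546.4, 163.2, 55.1]
eef_rot: [-1.572, -0.003, -2.999]
wrist_force: [-3.6, -0.5, 10.4]
finger_gap: 0.6
```

{"fn": "play_rows", "kwargs": {
  "series": [
    [[0,0.0004,0],0,1],
    [[0,0.0004,0],0,1],
    [[0,0.0004,0],0,1]
  ]
}}

```text
clock: 13.85
eef_pos: [546.4, 163.2, 55.2]
eef_rot: [-1.572, -0.003, -2.999]
wrist_force: [-2.8, -0.1, 9.8]
finger_gap: 0.6
```

The plate bottomed out: z is stuck at 55.1 and the force has jumped to 10 N. Releasing now, straight up at first, then away from the cover.

{"fn": "play_rows", "kwargs": {
  "series": [
    [[0,-0.002,0],0,1],
    [[0,-0.005,0],0,1],
    [[0,-0.01,0],0,1],
    [[0,-0.02,0],0,1],
    [[0,-0.05,0],0,1],
    [[0.02,-0.09,0],0,1],
    [[0.06,-0.13,0],0,1],
    [[0.1,-0.15,0],0,1],
    [[0.14,-0.15,0],0,1],
    [[0.16,-0.15,0],0,1],
    [[0.16,-0.15,0],0,1],
    [[0.16,-0.15,0],0,1]
  ]
}}

```text
clock: 15.05
eef_pos: [389.0, 140.4, 206.4]
eef_rot: [-1.572, -0.002, -2.998]
wrist_force: [0.6, -0.2, 0.1]
finger_gap: 0.3
```

```bash
python3 - <<'E'
from h import *
s=manip.read_state();print(s["clock"],s["eef_pos"],s["wrist_force"])
w=manip.camera("wrist");c=manip.camera("scene")
P=manip.camera_params("wrist")
f=lambda i:cv2.resize(i,(400,300),interpolation=cv2.INTER_CUBIC)
cv2.imwrite("pics/w5.png",np.hstack([f(w),f(c[150:390,190:510])])[:,:,::-1])
cv2.imwrite("pics/w5f.png",w[:,:,::-1])
# predicted rim corners if scanner has not moved
y=.146;R=np.array([[np.cos(y),-np.sin(y)],[np.sin(y),np.cos(y)]]);o=np.array([548.5,162.7])
for n,Q in(("wrist",P),("scene",None)):
  print(n,(proj(n,[np.r_[o+R@q,62] for q in([-60,70],[-60,-70])],Q)-([0,0] if n=="wrist" else [190,150]))*(0.625 if n=="wrist" else 1.25))
E
```

```text
15.05 [389.0230957  140.44093128 206.43200206] [ 0.59433475 -0.22213725  0.05324089]
wrist [[153.14581809  76.46574844]
 [252.76967963  76.14990402]]
scene [[282.58130398  67.41972843]
 [216.18954179 103.75922999]]
```

View pics/w5.png

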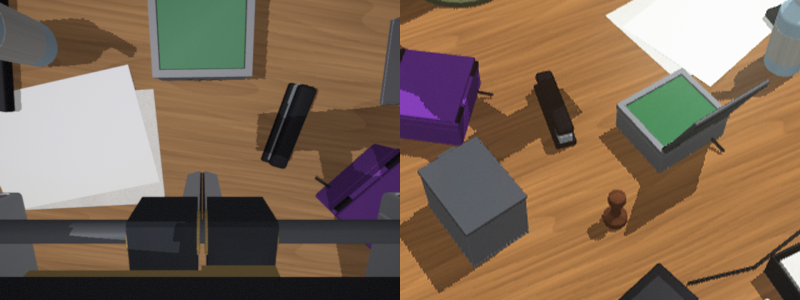

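The cover stands open and the plate is exposed. The rim's front corners are at (153,77) and (252,77), against the predicted (153,76) and (253,76), so the scanner hasn't moved. The card box is shut and the neighbouring objects are undisturbed.

```bash
python3 -c "
from cell import manip
print(manip.sign_off())"
```

```text
the job is handed in; nothing more can be done
None
```

The dust cover is open and resting by itself, and the finger plate has been pressed fully down and released. I handed the job in at about 15 s of the 51 s allowed.

- **Cover:** the tool could only point straight down, so I couldn't hook a fingertip under the lip. I pressed the shut fingertips against the cover's front edge, lifted it by friction and followed its arc. The push read up to about 10 N. The cover then fell open, and nothing was pressing on the fingers.
- **Plate:** I pressed at its centre. It moved from about z = 60 mm and stopped at 55.1 mm, where the force jumped to about 10 N. I then lifted the fingers straight off.
- **Last checks:**
  - The scanner's rim is within about 1 pixel (2–3 mm) of where it should be if it hadn't moved.
  - The cover is still leaning back, the card box is shut, and the stapler and stamp look undisturbed. The final pictures did not show the mouse or pen cup, but the arm did not work near them.
  - The arm is clear and the wrist force is near zero.
- **Not measured:** I didn't measure that the plate came back up; I relied on its spring and saw nothing wrong in the picture.

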